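# Set the sprung length stop on its middle notch and slide the tube up to it

### The job

On the blue welding fixture, push the slide by its red upright plate away from the tube and let it go, so that it springs back and latches on the stop pin at its middle (green) notch, not at the far (red) one. Then, with the fingertips, gently push the loose square tube along the channel until its end touches the latched slide, and take the hand away. Do not grip or lift anything, and leave the other things lying about where they are.

Things in the scene. Friction and masses are not known exactly. Their poses are not given: they have to be found in the camera images.
- fixture: blue base plate 400 x 170 x 12 mm fixed to the bench, with a straight channel along its x axis between two rails 36 mm apart, 8 mm above the plate. Origin: on the channel's centre line at bench height; the plate runs from 190 mm behind (-x) to 210 mm ahead of it. +x: the way the slide is pushed and the tube must go, roughly to the robot's left. z up
- pin_center (a point): foot of the spring-loaded stop pin, under a dark bridge (60 mm wide, 24 mm long, top 72 mm above the bench) that stands across the line 150 mm ahead of the fixture's origin; the pin's black ball knob tops out 105 mm above the bench. Nothing to be done to it
- green_mark (a point): green stripe on the base plate on its -y side: a yellow pointer on the slide stands beside it when the slide is in its middle notch (white stripe: home, 35 mm before; red stripe: far notch, 35 mm beyond)
- stop_slide (a joint): travel of the sprung slide along the fixture's +x, in m: 0 home (start), middle notch 0.035, far notch 0.070, end 0.078. The spring pulls home with 4 N at 0, 7 N at 0.035, 10 N at the end; riding up a tooth (0.017 to 0.035, 0.051 to 0.070) adds about 4 N. Released between 0.038 and 0.066 it springs back onto the pin at 0.035; pushed past 0.070 it stays at the far notch for good
- push_face (a point): middle of the near (-x) face of the slide's red upright plate: the face to push. Plate 40 mm wide, 12 thick, from 45 to 85 mm above the bench; point at 65 mm. In front of it the aluminium slide block, top 45 mm above the bench, reaches 30 mm back (-x) to the stop face. Moves with the slide
- stop_face (a point): middle of the slide block's near (-x) end face (34 mm wide, 13 to 45 mm above the bench), against which the tube must come; axes as the fixture's. At home it is level with the fixture's origin. Moves with the slide
- tube: loose piece of bright steel square tube, 30 x 30 mm, 90 mm long, walls 3 mm, about 0.22 kg, lying in the channel on the base plate (its underside 12 mm above the bench, its top 42 mm), 45 to 75 mm short of the slide at the start. Origin: centre of underside; its x axis runs along its length and points towards the slide, within a few degrees of the fixture's x
- tube_front (a point): centre of the tube's end that faces the slide, 27 mm above the bench
- tube_back (a point): centre of the tube's other end, the one to push against, 27 mm above the bench; the channel is open behind it, with nothing in the way
- spacer: brass round spacer, 24 mm diameter, 30 mm tall, standing loose on the fixture's base plate beside the channel. Origin: centre of underside. Leave alone
- angle_offcut: dark steel angle offcut 50 x 30 x 30 mm, loose on the fixture's base plate on the other side of the channel. Origin: centre of underside. Leave alone
- hammer: hammer lying on the bench to the left. Leave alone
- spray_can: yellow can with a red cap, 64 mm diameter, 170 mm tall, on the bench to the left. Leave alone
- hoop: thin metal hoop, 160 mm diameter, 45 mm tall, on the bench to the right. Leave alone
- wire_brush: brush lying on the bench beyond the fixture. Leave alone
- pliers: blue-handled pliers lying on the bench to the right. Leave alone
- magnet_square: red triangular welding magnet, 14 mm thick, lying on the bench to the right. Leave alone
There are look-alikes about, which are no part of the job. There is more than one size of the tube; the one meant has the size given above.

How it is judged:
By the outcome, as a careful person would: the job done as asked, in the order asked, and still so for the second after the job is handed in, with the robot touching nothing.
It also fails if it takes over 50 s, if anything falls off the work surface, if the arm or the gripper's body presses on something with over 40 N, if the wrist force passes 120 N, or if a joint passes its speed limit or range.

### The arm

A 7-joint arm with a two-finger parallel gripper is mounted at the origin on the work surface. World frame = base frame: x ahead of the robot, y to its left, z up, the work surface at z = 0. Lengths are in m, angles in rad, forces in N, time in s.
With the tool pointing down it reaches from about 0.375 to 0.925 m from the base axis. Payload 3.1 kg.
Tool frame: the origin (TCP) lies midway between the tips of the shut fingers; the grasp point (between the pads) lies robot.hold_point_z behind it (robot.hold_point_z is the distance from the TCP to the grasp point, in m); z points along the fingers, y is the direction in which the jaws open and shut (so a half turn about z gives the same grasp; the last joint's range is limited). The gripper opens to 85 mm and grips with 20 to 120 N. Pads are 22 mm wide; open, the fingers measure 114 mm over their backs; the gripper's body (76 mm by 85 mm) begins 54 mm behind the grasp point. The pads swing forward as they close: fully open they stand 13 mm farther back than shut.
Start: joints at [1.14, 0.383, 0.044, 1.598, -0.018, 1.161, -0.05], TCP at [0.212, -0.614, 0.231] pointing down, gripper open.
Joint ranges: [-2.61, 2.61], [-0.41, 2.15], [-1.48, 1.57], [0, 2.5], [-1.57, 4.71], [0.05, 1.97], [-2.85, 2.85]. Speed limits (rad/s): [2.79, 2.79, 3.14, 3.14, 3.14, 3.14, 3.14].

### API

Orientations are given as a unit quaternion [x, y, z, w].
In Python, from rig import robot, cams gives the robot as it stands.
- The arm moves only by the tool drive_tool, never from a script. Its argument "commands" is a list that holds one entry, the list of rows, each a list of 5 numbers: the shift along the tool's x, y, z in mm, then the turn about the tool's z in rad, then the closure in counts, from 0 (fully open) to 255 (shut). A call has 1 to 5 rows; each row is the pose to reach, as a shift and turn from the pose commanded when the call began, along the tool's axes at that moment; what a row does not reach only later rows make up. A row lasts 1/10 s, in which the tool goes at most 50 mm and 8.59 degrees, less where a joint would pass 70% of its speed; a pose out of reach is approached as far as the arm can. A call with a gripper value outside its range is refused whole. The fingers move at their own pace and stop on an object; "squeeze" is the grip in N (left out, the last holds). Time passes only in rows, so rows that repeat a pose let the fingers close. It gives the time, the measured TCP pose, the force and the opening at its end, in the units of the state.
- robot.observe(): the state, without advancing time (a new reading comes with each control period).
- cams.grab_frame(name): name is "side" or "top" or "wrist"; returns a dict with "image" (420x560x3 uint8, red, green, blue), "camera_matrix" (3x3 intrinsics, pixels), "distortion" ([k1, k2, p1, p2, k3] as OpenCV has them; the pictures are not rectified), "R" (3x3) and "t" (3): a world point X has camera coordinates R X + t. Camera axes: x right, y down, z forward; pixel columns grow to the right and rows downward; lengths in m; the calibration is good to about 2 mm. A picture is of the moment at which its call begins. There is no depth.
- robot.sign_off(): hands the job in, once; it reports no verdict.
The state is a dict: "time": time; "joints": joint angles; "joint_vel": joint speeds; "effort": joint torques, N m; "tcp_pos": TCP position; "tool_rot": TCP orientation; "ft_force": force on the tool from outside, world axes, zero at the start; "wrist_torque": the same for the moment, N m; "grip_width": finger opening in m.
Only numpy, scipy, OpenCV 4.12 (cv2) and the standard library are available. Lean on these libraries where they do the work, as an engineer would, in place of code of your own. Each camera call takes 0.05 s, during which the arm holds its last target. There are 200 camera calls.

## Working session

There is one attempt and no reset: what is moved stays moved. The work goes in short steps, Python scripts to look and compute and a tool call to move; the robot and the scene stay as the last step left them, time stands still between calls to the robot, and variables do not carry over. Pictures are saved under pics/ and viewed, about 8 in all and at most 12, crops included, and the job is handed in when it is done.

Besides the shell and the picture viewer there is one more tool, called after "Request:" as name(argument=value, ...), one argument or row to a line, values as JSON. drive_tool: Moves the arm, as the interface text tells. Its arguments: {"type":"object","properties":{"commands":{"type":"array"},"squeeze":{"type":"number"}},"required":["commands"]}

```bash
mkdir -p pics; ls; cat > h.py <<'E'
import numpy as np, cv2
from rig import robot, cams
def grab(n,save=None):
    f=cams.grab_frame(n)
    if save: cv2.imwrite(f'pics/{save}.png',cv2.cvtColor(f['image'],cv2.COLOR_RGB2BGR))
    return f
def ray(f,px,z):
    K,d=np.array(f['camera_matrix']),np.array(f['distortion']);R,t=np.array(f['R']),np.array(f['t'])
    u=cv2.undistortPoints(np.array(px,float).reshape(-1,1,2),K,d).reshape(-1,2)
    D=np.c_[u,np.ones(len(u))]@R; c=-R.T@t
    return c+D*((np.asarray(z)-c[2])/D[:,2])[:,None]
def proj(f,X):
    return cv2.projectPoints(np.array(X,float).reshape(-1,3),cv2.Rodrigues(np.array(f['R']))[0],np.array(f['t']),np.array(f['camera_matrix']),np.array(f['distortion']))[0].reshape(-1,2)
E
python3 - <<'E'
from h import *
a=grab('side','s0');b=grab('top','t0')
im=np.hstack([cv2.imread('pics/s0.png'),cv2.imread('pics/t0.png')])
cv2.imwrite('pics/st.png',cv2.resize(im,(1120,420))[:, :])
for f in(a,b):print(-np.array(f['R']).T@f['t'])
print(robot.observe(), robot.hold_point_z)
E
```

```text
pics
[-0.20999534 -0.8410242   0.8507276 ]
[ 0.36691919 -0.02215191  1.24842243]
{'time': 0.1, 'joints': array([ 1.14018627,  0.38377538,  0.04385824,  1.59943371, -0.01789333,
        1.16122494, -0.04992964]), 'joint_vel': array([-0.00042834, -0.00139481,  0.00017466, -0.00226829,  0.0013008 ,
       -0.00121196, -0.00181405]), 'effort': array([ 2.58752800e-03, -4.34728467e+01,  1.02914874e+00, -2.50457203e+01,
        1.07975135e-02,  5.41446672e-03, -1.63370578e-05]), 'tcp_pos': array([ 0.21205364, -0.61351525,  0.22999106]), 'tool_rot': array([ 9.86183167e-01,  1.65654044e-01, -2.73205387e-04, -1.19345915e-03]), 'ft_force': array([-0.49680808,  0.83839932,  0.54756669]), 'wrist_torque': array([-0.01393179, -0.00914618,  0.01809896]), 'grip_width': 0.0853745266150297} 0.0187
```

View pics/t0.png

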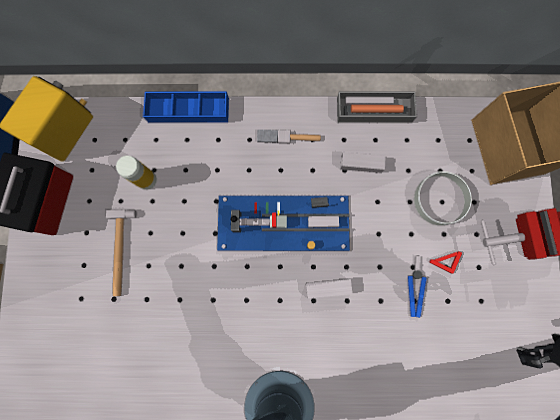

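View pics/s0.png

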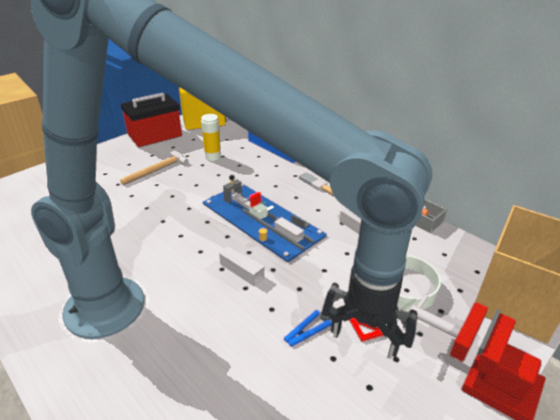

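The top view shows the fixture at about (285,222), its bridge on the left at (234,220), the red plate at (275,220) and the tube in the channel at (323,221). Other bright tubes lie on the bench at (333,288) and (365,162). Those two are off the fixture, so the channel tube is the one meant. I'll measure it and confirm with an enlarged crop.

```bash
python3 - <<'E'
from h import *
f=grab('top','t1');im=f['image']
hsv=cv2.cvtColor(im,cv2.COLOR_RGB2HSV)
m=cv2.inRange(hsv,(100,120,60),(125,255,255));m[:180]=0;m[265:]=0;m[:,:200]=0;m[:,370:]=0
c=max(cv2.findContours(cv2.morphologyEx(m,cv2.MORPH_CLOSE,np.ones((9,9))),0,2)[0],key=cv2.contourArea)
r=cv2.minAreaRect(c);bp=cv2.boxPoints(r);print(r)
P=ray(f,bp,[.012]*4);print(P.round(4));print([np.linalg.norm(P[i]-P[i-1]).round(3) for i in range(4)])
C=P.mean(0)
# long axis
e=P[1]-P[0];e2=P[2]-P[1];L=e if np.linalg.norm(e)>np.linalg.norm(e2) else e2
L=L/np.linalg.norm(L); L*=np.sign(L[1]);print('C',C,'yaw',np.arctan2(L[1],L[0]),'origin',C-0.010*L)
crop=cv2.resize(im[185:260,210:360],(800,400),interpolation=cv2.INTER_CUBIC)
cv2.imwrite('pics/t1c.png',crop[:,:,::-1])
E
```

```text
((283.0, 223.0), (54.0, 132.0), 90.0)
[[ 0.6145  0.1952  0.012 ]
 [ 0.6163 -0.2112  0.012 ]
 [ 0.4508 -0.2078  0.012 ]
 [ 0.4484  0.1898  0.012 ]]
[np.float64(0.166), np.float64(0.406), np.float64(0.166), np.float64(0.398)]
C [ 0.53251077 -0.0085056   0.012     ] yaw 1.5751377740534782 origin [ 0.53255419 -0.0185055   0.012     ]
```

View pics/t1c.png

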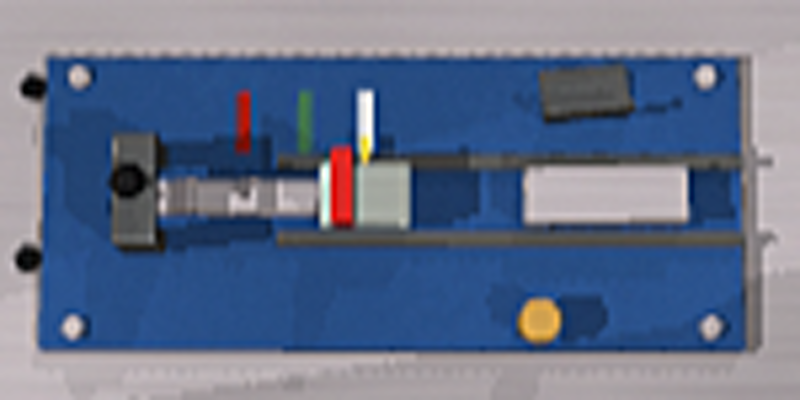

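The enlarged crop confirms it. The tube spans crop columns 525 to 688, which is about 90 mm, and sits between the rails. The slide is home, with the yellow pointer at the white stripe. The stop face is at crop column 410 and the plate's near face at about 355. Next I move to hover with the fingers shut.

Request:
drive_tool(
  commands=[
    [[166,-152,10,-0.41,255],[166,-152,10,-0.41,255],[166,-152,10,-0.41,255],[166,-152,10,-0.41,255],[166,-152,10,-0.41,255]],
  ],
  squeeze=20,
)

```text
time: 0.65
tcp_pos: [0.3222, -0.4112, 0.2206]
tool_rot: [0.931, 0.366, 0.001, -0.001]
ft_force: [1.5, -0.6, -0.3]
grip_width: 0.0123
```

```bash
cat >> h.py <<'E'
from scipy.spatial.transform import Rotation as Ro
def togo(X,yaw=1.573):
    s=robot.observe();M=Ro.from_quat(s['tool_rot']).as_matrix()
    cur=np.arctan2(M[1,0],M[0,0])
    print('t',s['time'],'tcp',s['tcp_pos'].round(4),'yaw',cur.round(4),'shift mm',(M.T@(np.array(X)-s['tcp_pos'])*1e3).round(1),'turn',(-(yaw-cur)).round(3),'F',s['ft_force'].round(1),'tilt',M[:,2].round(3),'g',s['grip_width'].round(4))
E
python3 - <<'E'
from h import *
togo([.5325,-.03,.2])
f=cams.grab_frame('top')
E
```

```text
Traceback (most recent call last):
  File "h.py", line 18, in togo
    print('t',s['time'],'tcp',s['tcp_pos'].round(4),'yaw',cur.round(4),'shift mm',(M.T@(np.array(X)-s['tcp_pos'])*1e3).round(1),'turn',(-(yaw-cur)).round(3),'F',s['ft_force'].round(1),'tilt',M[:,2].round(3),'g',s['grip_width'].round(4))
                                                                                                                                                                                                                   ^^^^^^^^^^^^^^^^^^^^^
AttributeError: 'float' object has no attribute 'round'
```

```bash
sed -i "s/s\['grip_width'\].round(4)/s['grip_width']/" h.py
python3 - <<'E'
from h import *
togo([.5325,-.03,.2])
E
```

```text
t 0.65 tcp [ 0.3222 -0.4112  0.2206] yaw 0.7491 shift mm [ 413.5 -135.9   21.8] turn -0.824 F [ 1.5 -0.6 -0.3] tilt [ 0.     0.003 -1.   ] g 0.012325589301242152
```

Request:
drive_tool(
  commands=[
    [[220,-70,10,-0.43,255],[220,-70,10,-0.43,255],[220,-70,10,-0.43,255],[220,-70,10,-0.43,255],[220,-70,10,-0.43,255]],
  ],
)

```text
time: 1.15
tcp_pos: [0.4358, -0.2116, 0.2112]
tool_rot: [0.832, 0.555, 0.001, -0.0]
ft_force: [0.9, 0.5, 0.7]
grip_width: -0.0
```

```bash
python3 - <<'E'
from h import *
togo([.5325,-.03,.2])
E
```

```text
t 1.15 tcp [ 0.4358 -0.2116  0.2112] yaw 1.1779 shift mm [204.7  19.8  11.5] turn -0.395 F [0.9 0.5 0.7] tilt [ 0.001  0.001 -1.   ] g -3.0710623333293756e-05
```

Request:
drive_tool(
  commands=[
    [[204,20,11,-0.395,255],[204,20,11,-0.395,255],[204,20,11,-0.395,255],[204,20,11,-0.395,255],[204,20,11,-0.395,255]],
  ],
)

```text
time: 1.65
tcp_pos: [0.5339, -0.0267, 0.2006]
tool_rot: [0.704, 0.71, 0.003, -0.001]
ft_force: [-0.8, 1.0, 0.2]
grip_width: 0.0001
```

```bash
python3 - <<'E'
from h import *
f=grab('wrist','w0')
print(-np.array(f['R']).T@f['t'])
togo([.5325,-.03,.2])
E
```

```text
[0.53244278 0.05701032 0.34380927]
t 1.7 tcp [ 0.533  -0.0296  0.2003] yaw 1.5772 shift mm [-0.4 -0.5  0.3] turn 0.004 F [ 0.1 -0.   0. ] tilt [ 0.001  0.003 -1.   ] g -0.0001596016610540038
```

View pics/w0.png

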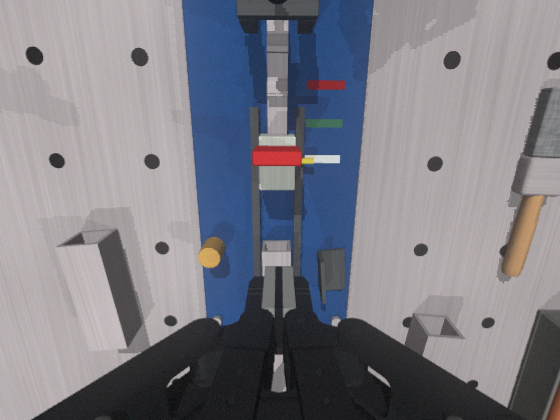

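The wrist view shows the red plate at (277,157), the block's near edge at about (277,190), the stripes at x≈325 (red row 85, green 123, white 159), and the tube front at about (277,243). I'll measure these by mask.

```bash
python3 - <<'E'
from h import *
f=grab('wrist');im=f['image'];hsv=cv2.cvtColor(im,cv2.COLOR_RGB2HSV)
def box(lo,hi,r0,r1,c0,c1):
    m=np.zeros(im.shape[:2],np.uint8);m[r0:r1,c0:c1]=cv2.inRange(hsv,lo,hi)[r0:r1,c0:c1]
    c=max(cv2.findContours(m,0,2)[0],key=cv2.contourArea);return cv2.boundingRect(c)
for n,a in dict(plate=((0,150,60),(8,255,255),140,180,240,302),red=((0,120,60),(8,255,255),75,95,303,360),green=((45,80,40),(80,255,255),110,135,303,360),white=((0,0,180),(179,40,255),150,170,312,350),yel=((22,120,80),(35,255,255),150,170,295,330)).items():
    try:
        x,y,w,h=box(*a); print(n,(x,y,w,h), ray(f,[[x+w/2-.5,y+h/2-.5]],[.012]).round(4))
        if n=='plate': print(' plate top corners z.085',ray(f,[[x,y],[x+w,y]],[.085]*2).round(4),'col val',im[y-3:y+h+4,277].tolist())
    except Exception as e: print(n,e)
print(im[180:200,270].tolist()); print(im[236:266,270].mean(1).tolist())
print('block',ray(f,[[277,189.5]],[.045]),'tubefront',ray(f,[[277,241],[277,251]],[.042]*2))
# rails: inner gaps at two rows
for r in (205,225): print(r,im[r,245:310].mean(1).round().astype(int).tolist())
t=grab('top'); print('back top',ray(t,[[338.7,221.5],[308.2,221.5]],[.042]*2).round(4))
E
```

```text
plate (263, 146, 39, 16) [[0.5361 0.0072 0.012 ]]
 plate top corners z.085 [[0.5203 0.0234 0.085 ]
 [0.5509 0.0235 0.085 ]] col val [[143, 42, 47], [144, 44, 46], [148, 49, 52], [146, 46, 50], [175, 49, 52], [201, 52, 56], [205, 53, 54], [208, 58, 59], [205, 59, 60], [203, 53, 55], [205, 54, 57], [203, 53, 55], [205, 56, 57], [207, 58, 61], [207, 56, 59], [205, 57, 58], [206, 56, 57], [192, 54, 56], [149, 47, 51], [148, 141, 134], [156, 160, 151], [155, 160, 152], [156, 161, 153]]
red (334, 84, 1, 1) [[0.5848 0.0729 0.012 ]]
green (307, 116, 36, 8) [[0.5775 0.0405 0.012 ]]
white (312, 152, 29, 7) [[0.5808 0.006  0.012 ]]
yel (303, 155, 12, 5) [[0.5631 0.0038 0.012 ]]
[[156, 161, 153], [157, 161, 153], [152, 156, 149], [155, 159, 153], [155, 162, 153], [156, 161, 154], [117, 123, 126], [63, 77, 104], [44, 62, 98], [50, 66, 99], [48, 64, 100], [50, 64, 101], [46, 66, 102], [45, 63, 99], [43, 63, 97], [40, 61, 99], [46, 64, 101], [44, 63, 98], [46, 64, 102], [47, 65, 103]]
[77.33333333333333, 92.66666666666667, 128.33333333333334, 142.66666666666666, 144.66666666666666, 146.666666666666
[... 447 characters left out ...]
298  0.045     ]] tubefront [[ 0.53155856 -0.07624848  0.042     ]
 [ 0.53161002 -0.08735048  0.042     ]]
205 [89, 85, 88, 85, 84, 89, 88, 88, 87, 91, 92, 93, 94, 89, 91, 85, 61, 82, 80, 80, 91, 85, 69, 69, 68, 69, 71, 71, 67, 70, 72, 68, 68, 72, 73, 70, 72, 71, 68, 65, 70, 65, 64, 65, 62, 63, 67, 62, 64, 66, 57, 67, 69, 68, 68, 67, 67, 65, 60, 58, 65, 73, 77, 92, 91]
225 [91, 92, 91, 89, 91, 88, 87, 88, 86, 89, 92, 90, 91, 89, 88, 87, 56, 59, 64, 85, 90, 93, 88, 87, 89, 90, 89, 92, 81, 85, 80, 80, 82, 81, 79, 80, 80, 80, 79, 80, 83, 83, 79, 77, 76, 75, 76, 74, 72, 68, 85, 88, 88, 91, 88, 89, 85, 75, 79, 83, 92, 89, 95, 92, 91]
back top [[ 0.533  -0.1745  0.042 ]
 [ 0.5325 -0.084   0.042 ]]
```

Request:
drive_tool(
  commands=[
    [[23,-1,40,0,255],[23,-1,80,0,255],[23,-1,120,0,255],[23,-1,145,0,255],[23,-1,145,0,255]],
  ],
)

```text
time: 2.3
tcp_pos: [0.5259, -0.0161, 0.0512]
tool_rot: [0.71, 0.705, -0.004, -0.003]
ft_force: [-0.6, -0.6, -0.3]
grip_width: -0.0002
```

Request:
drive_tool(
  commands=[
    [[2,0,0,0,255],[4,0,0,0,255],[6,0,0,0,255],[8,0,0,0,255],[10,0,0,0,255]],
  ],
)

```text
time: 2.8
tcp_pos: [0.5316, -0.0025, 0.0563]
tool_rot: [0.708, 0.706, 0.001, 0.001]
ft_force: [0.6, -0.2, 0.2]
grip_width: 0.0002
```

```bash
python3 - <<'E'
from h import *
f=grab('wrist','w1')
togo([.532,.051,.055])
E
```

```text
t 2.85 tcp [ 0.5314 -0.002   0.0561] yaw 1.5686 shift mm [53.   0.5  1.1] turn -0.004 F [-0.  -0.  -0.2] tilt [ 0.001  0.    -1.   ] g 6.420406823081516e-06
```

View pics/w1.png

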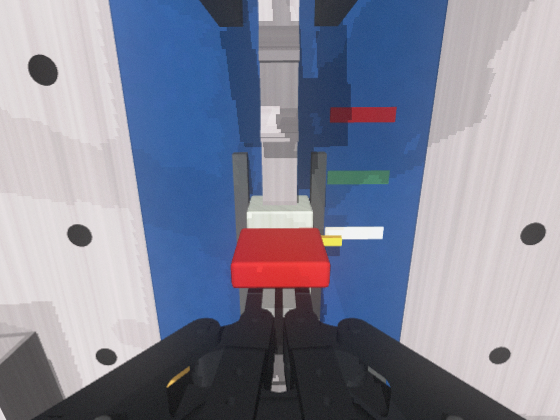

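The fingertips sit just behind the red plate at (280,265), centred on it, and the pointer is still at white. I'll push gently in small rows and watch the force.

Request:
drive_tool(
  commands=[
    [[4,0,0,0,255],[8,0,0,0,255],[12,0,0,0,255],[16,0,0,0,255],[20,0,0,0,255]],
  ],
)

```text
time: 3.35
tcp_pos: [0.531, 0.0142, 0.0556]
tool_rot: [0.709, 0.705, -0.002, 0.001]
ft_force: [-1.3, -6.0, 3.3]
grip_width: 0.0003
```

Request:
drive_tool(
  commands=[
    [[4,0,0,0,255],[8,0,0,0,255],[12,0,0,0,255],[16,0,0,0,255],[20,0,0,0,255]],
  ],
)

```text
time: 3.85
tcp_pos: [0.5309, 0.0288, 0.0556]
tool_rot: [0.71, 0.704, -0.004, 0.003]
ft_force: [-1.8, -8.4, 6.4]
grip_width: 0.0002
```

```bash
python3 - <<'E'
from h import *
f=grab('wrist','w2');im=f['image'];hsv=cv2.cvtColor(im,cv2.COLOR_RGB2HSV)
for n,lo,hi in(('yel',(22,120,80),(35,255,255)),('green',(45,80,40),(80,255,255))):
    m=cv2.inRange(hsv,lo,hi);m[:,:300]=0;m[:,420:]=0;m[300:]=0
    x,y,w,h=cv2.boundingRect(max(cv2.findContours(m,0,2)[0],key=cv2.contourArea));print(n,x,y,w,h,ray(f,[[x+w/2,y+h/2]],[.014]).round(4))
togo([.532,.051,.055])
E
```

```text
yel 323 241 20 9 [[0.5643 0.0289 0.014 ]]
green 327 221 58 12 [[0.5777 0.0412 0.014 ]]
t 3.9 tcp [0.5309 0.0315 0.0556] yaw 1.5633 shift mm [19.5  1.   0.5] turn -0.01 F [-0.8 -6.1  2.7] tilt [-0.002 -0.007 -1.   ] g 4.073872720508287e-05
```

Request:
drive_tool(
  commands=[
    [[4,0,0,0,255],[8,0,0,0,255],[12,0,0,0,255],[16,0,0,0,255],[16,0,0,0,255]],
  ],
)

```text
time: 4.4
tcp_pos: [0.531, 0.0491, 0.0555]
tool_rot: [0.709, 0.705, -0.003, 0.002]
ft_force: [-1.1, -7.2, 5.2]
grip_width: -0.0
```

```bash
cat > p.py <<'E'
from h import *
def ptr(save=None):
    f=grab('wrist',save);im=f['image'];hsv=cv2.cvtColor(im,cv2.COLOR_RGB2HSV)
    for n,lo,hi in(('yel',(22,120,80),(35,255,255)),('green',(45,80,40),(80,255,255))):
        m=cv2.inRange(hsv,lo,hi);m[:,:300]=0;m[:,420:]=0;m[300:]=0
        cs=cv2.findContours(m,0,2)[0]
        if cs:
            x,y,w,h=cv2.boundingRect(max(cs,key=cv2.contourArea));print(n,x,y,w,h,ray(f,[[x+w/2,y+h/2]],[.014]).round(4))
    togo([.532,.051,.055])
E
python3 -c "
from p import *;ptr('w3')"
```

```text
yel 323 242 20 8 [[0.5644 0.0492 0.014 ]]
green 336 252 46 11 [[0.5812 0.0412 0.014 ]]
t 4.45 tcp [0.5309 0.049  0.0555] yaw 1.5654 shift mm [2.  1.  0.4] turn -0.008 F [-0.6 -7.3  4.1] tilt [-0.002 -0.006 -1.   ] g -0.00011053579962449814
```

Request:
drive_tool(
  commands=[
    [[4,0,0,0,255],[7,0,0,0,255],[7,0,0,0,255]],
  ],
)

```text
time: 4.75
tcp_pos: [0.5309, 0.0548, 0.0554]
tool_rot: [0.709, 0.705, -0.003, 0.002]
ft_force: [-1.4, -8.0, 5.0]
grip_width: -0.0002
```

```bash
python3 -c "
from p import *;ptr('w4')"
```

```text
yel 323 242 20 8 [[0.5643 0.0548 0.014 ]]
green 329 260 52 11 [[0.579  0.0411 0.014 ]]
t 4.8 tcp [0.5309 0.0548 0.0554] yaw 1.5645 shift mm [-3.8  1.1  0.5] turn -0.008 F [ -1.7 -10.1   4.7] tilt [-0.002 -0.007 -1.   ] g -0.0001050006124035994
```

Travel is about 0.049, in the middle of the allowed window. I'll let go by backing off.

Request:
drive_tool(
  commands=[
    [[-40,0,0,0,255],[-60,0,-20,0,255],[-70,0,-60,0,255],[-80,0,-100,0,255],[-80,0,-100,0,255]],
  ],
)

```text
time: 5.3
tcp_pos: [0.5359, -0.0207, 0.1612]
tool_rot: [0.709, 0.705, 0.004, 0.005]
ft_force: [0.7, 0.1, -0.3]
grip_width: 0.0001
```

```bash
python3 -c "
from p import *;ptr('w5')"
```

```text
yel 300 129 15 7 [[0.5628 0.0392 0.014 ]]
green 305 126 40 9 [[0.578  0.0408 0.014 ]]
t 5.35 tcp [ 0.5338 -0.0199  0.1586] yaw 1.5662 shift mm [ 70.9  -2.9 103.5] turn -0.007 F [0.2 0.3 0.6] tilt [ 0.008 -0.    -1.   ] g 0.0002473378136778101
```

View pics/w5.png

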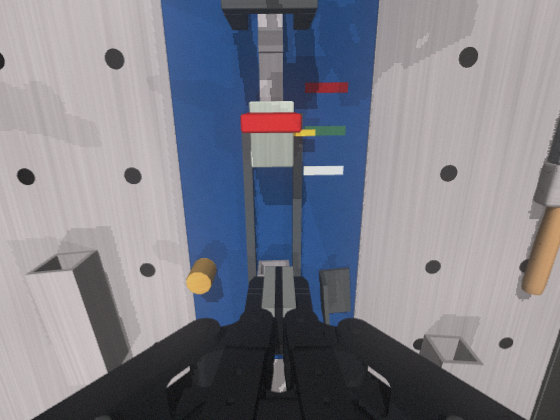

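The pointer at (305,132) is beside the green stripe, so the slide is latched in its middle notch. Next I go behind the tube.

Request:
drive_tool(
  commands=[
    [[-45,0,0,0,255],[-90,0,0,0,255],[-135,0,0,0,255],[-175,0,0,0,255],[-190,0,0,0,255]],
  ],
)

```text
time: 5.85
tcp_pos: [0.5284, -0.2147, 0.1535]
tool_rot: [0.71, 0.704, -0.001, -0.001]
ft_force: [-0.7, -0.2, 0.6]
grip_width: 0.0001
```

Request:
drive_tool(
  commands=[
    [[0,0,25,0,255],[0,0,50,0,255],[0,0,70,0,255],[0,0,80,0,255],[0,0,80,0,255]],
  ],
)

```text
time: 6.35
tcp_pos: [0.5285, -0.2076, 0.0728]
tool_rot: [0.707, 0.707, -0.001, -0.003]
ft_force: [-1.1, -0.4, -0.8]
grip_width: 0.0002
```

```bash
python3 - <<'E'
from h import *
f=grab('wrist','w6');togo([.532,-.205,.027])
print(proj(f,[[.532,-.174,.042],[.532,-.084,.042]]))
E
```

```text
t 6.4 tcp [ 0.5298 -0.2082  0.0743] yaw 1.5694 shift mm [ 3.1  2.3 47.3] turn -0.004 F [-0.4 -0.3 -0.3] tilt [-0.002  0.002 -1.   ] g 0.00020124448298364166
[[285.54601324 199.8318012 ]
 [286.6636957   14.57952845]]
```

View pics/w6.png

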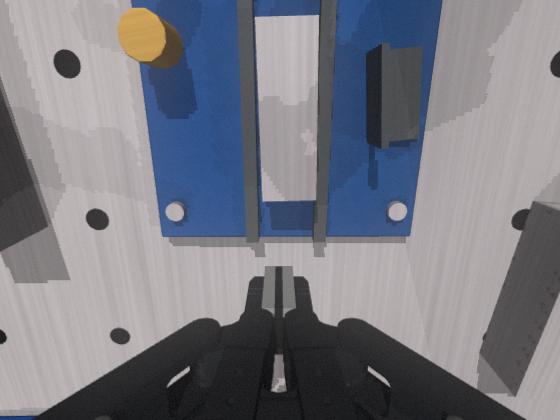

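The tube's back edge is at row 200, columns 262–315, with open channel behind it. The fingertips are at (279,270), clear of the tube. I'll descend and then push slowly.

Request:
drive_tool(
  commands=[
    [[1,3,12,0,255],[2,3,24,0,255],[3,3,36,0,255],[3,3,43,0,255],[3,3,46,0,255]],
  ],
)

```text
time: 6.9
tcp_pos: [0.5322, -0.2064, 0.0279]
tool_rot: [0.708, 0.706, -0.0, -0.001]
ft_force: [-0.0, 0.3, 0.2]
grip_width: 0.0003
```

Request:
drive_tool(
  commands=[
    [[5,0,0,0,255],[10,0,0,0,255],[15,0,0,0,255],[18,0,0,0,255],[20,0,0,0,255]],
  ],
)

```text
time: 7.4
tcp_pos: [0.5337, -0.1861, 0.0297]
tool_rot: [0.708, 0.706, 0.0, 0.0]
ft_force: [0.7, 0.1, 0.1]
grip_width: 0.0001
```

```bash
python3 -c "
from h import *
togo([.533,-.084,.027])"
```

```text
t 7.4 tcp [ 0.5337 -0.1861  0.0297] yaw 1.5687 shift mm [102.1  -0.9   2.7] turn -0.004 F [0.7 0.1 0.1] tilt [ 0.001 -0.    -1.   ] g 0.00010107042471026311
```

Request:
drive_tool(
  commands=[
    [[4,0,1,0,255],[8,0,1,0,255],[12,0,2,0,255],[16,0,2,0,255],[20,0,2,0,255]],
  ],
)

```text
time: 7.9
tcp_pos: [0.5336, -0.1671, 0.0275]
tool_rot: [0.708, 0.706, -0.0, 0.0]
ft_force: [0.5, -2.5, 2.7]
grip_width: 0.0003
```

Request:
drive_tool(
  commands=[
    [[5,0,0,0,255],[10,0,0,0,255],[15,0,0,0,255],[20,0,0,0,255],[25,0,0,0,255]],
  ],
)

```text
time: 8.4
tcp_pos: [0.5335, -0.1413, 0.0273]
tool_rot: [0.708, 0.706, -0.0, -0.0]
ft_force: [-0.2, -2.9, 3.7]
grip_width: -0.0001
```

Request:
drive_tool(
  commands=[
    [[5,0,0,0,255],[10,0,0,0,255],[15,0,0,0,255],[20,0,0,0,255],[24,0,0,0,255]],
  ],
)

```text
time: 8.9
tcp_pos: [0.5335, -0.1171, 0.0273]
tool_rot: [0.708, 0.706, 0.0, -0.0]
ft_force: [0.1, -2.9, 3.2]
grip_width: -0.0002
```

Request:
drive_tool(
  commands=[
    [[4,0,0,0,255],[8,0,0,0,255],[12,0,0,0,255],[14,0,0,0,255],[14,0,0,0,255]],
  ],
)

```text
time: 9.4
tcp_pos: [0.5335, -0.1028, 0.0271]
tool_rot: [0.708, 0.706, 0.0, -0.0]
ft_force: [0.9, -1.3, 1.0]
grip_width: -0.0005
```

```bash
python3 -c "
from h import *
f=grab('wrist','w7');togo([.533,-.084,.027])"
```

```text
t 9.45 tcp [ 0.5334 -0.1028  0.027 ] yaw 1.5684 shift mm [18.8 -0.4  0.1] turn -0.005 F [ 0.4 -0.3  0.6] tilt [-0.     0.001 -1.   ] g 0.0002018360273278674
```

View pics/w7.png

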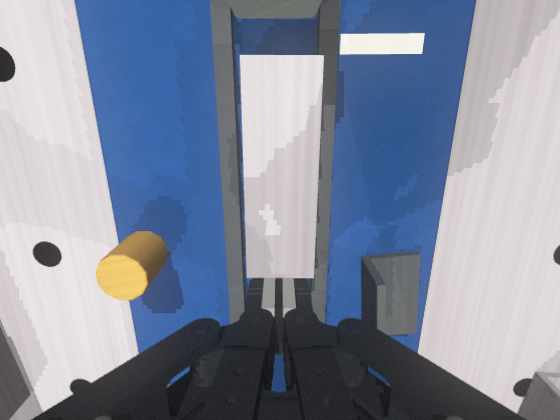

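The tube (rows 55–278) follows the fingertips. The block's lower edge is at about row 17, leaving a gap of roughly 15 mm. I'll compute it.

```bash
python3 - <<'E'
from h import *
f=grab('wrist');im=f['image']
print(im[10:62,280].mean(1).astype(int).tolist())
print(ray(f,[[280,17.5],[280,54.5],[280,278]],[.045,.042,.042]).round(4), ray(f,[[280,17.5]],[.013]).round(4))
E
```

```text
[111, 113, 113, 110, 110, 111, 108, 111, 96, 84, 75, 77, 76, 76, 76, 78, 77, 77, 80, 80, 81, 79, 79, 81, 80, 82, 81, 81, 82, 84, 84, 84, 83, 87, 84, 85, 84, 84, 85, 85, 82, 83, 85, 83, 113, 225, 228, 229, 228, 229, 228, 229]
[[ 0.5339  0.0088  0.045 ]
 [ 0.5339 -0.002   0.042 ]
 [ 0.5338 -0.0923  0.042 ]] [[0.534  0.0158 0.013 ]]
```

The camera sees the block's near face from in front, so row 17 is its foot. That puts the stop face at about y=0.016–0.017 and the gap at about 18 mm.

Request:
drive_tool(
  commands=[
    [[4,0,0,0,255],[8,0,0,0,255],[11,0,0,0,255],[13,0,0,0,255],[14,0,0,0,255]],
  ],
)

```text
time: 10.0
tcp_pos: [0.5333, -0.0889, 0.027]
tool_rot: [0.708, 0.706, -0.0, -0.0]
ft_force: [-0.3, -0.8, -0.7]
grip_width: -0.0001
```

Request:
drive_tool(
  commands=[
    [[0.5,0,0,0,255],[1,0,0,0,255],[1.5,0,0,0,255],[2,0,0,0,255],[2.5,0,0,0,255]],
  ],
)

```text
time: 10.5
tcp_pos: [0.5336, -0.0873, 0.0273]
tool_rot: [0.708, 0.706, -0.0, -0.0]
ft_force: [0.4, -1.1, -0.0]
grip_width: 0.0002
```

Request:
drive_tool(
  commands=[
    [[0.5,0,0,0,255],[1,0,0,0,255]],
  ],
)

```text
time: 10.7
tcp_pos: [0.5336, -0.0863, 0.0273]
tool_rot: [0.708, 0.706, -0.0, -0.0]
ft_force: [-0.6, -0.9, -0.6]
grip_width: 0.0001
```

```bash
python3 - <<'E'
from h import *
f=grab('wrist','w8');im=f['image']
print(im[0:50,270:290].mean((1,2)).astype(int).tolist())
print(proj(f,[[.533,.0165,.042],[.533,.0165,.013],[.533,.0165,.045]]).round(1))
togo([.533,-.084,.027])
E
```

```text
[204, 204, 204, 204, 204, 204, 204, 204, 204, 204, 204, 204, 204, 205, 204, 204, 204, 204, 204, 203, 204, 204, 204, 203, 204, 203, 204, 204, 203, 204, 204, 203, 203, 203, 203, 203, 203, 204, 203, 203, 203, 203, 203, 203, 203, 203, 201, 191, 181, 172]
[[276.8  48.4]
 [277.1  58.9]
 [276.8  47. ]]
t 10.75 tcp [ 0.5337 -0.0861  0.0273] yaw 1.568 shift mm [ 2.1 -0.7  0.3] turn -0.005 F [ 0.4 -0.6  0.3] tilt [ 0.  0. -1.] g -3.3151303164939375e-05
```

Request:
drive_tool(
  commands=[
    [[0.4,0,0,0,255],[0.8,0,0,0,255],[1.2,0,0,0,255]],
  ],
)

```text
time: 11.05
tcp_pos: [0.5338, -0.0855, 0.0274]
tool_rot: [0.708, 0.706, -0.0, 0.0]
ft_force: [-0.9, -2.0, -0.3]
grip_width: -0.0001
```

Request:
drive_tool(
  commands=[
    [[0.4,0,0,0,255],[0.8,0,0,0,255],[1.2,0,0,0,255]],
  ],
)

```text
time: 11.35
tcp_pos: [0.5338, -0.0852, 0.0274]
tool_rot: [0.708, 0.706, -0.0, 0.001]
ft_force: [0.1, -3.9, 0.6]
grip_width: 0.0
```

```bash
python3 - <<'E'
from h import *
f=grab('wrist','w9');im=f['image']
print(im[40:75,270:290].mean((1,2)).astype(int).tolist())
print(proj(f,[[.533,.0165,.042],[.533,.0165,.013],[.533,.0165,.045]]).round(1))
togo([.533,-.084,.027])
b=cv2.imread('pics/w9.png')[0:130,200:420];cv2.imwrite('pics/w9c.png',cv2.resize(b,None,fx=3.5,fy=3.5,interpolation=cv2.INTER_CUBIC))
E
```

```text
[203, 203, 203, 203, 203, 203, 204, 203, 203, 201, 192, 181, 172, 153, 126, 157, 171, 172, 172, 172, 171, 172, 172, 172, 171, 172, 171, 172, 172, 171, 172, 172, 172, 171, 171]
[[276.   51.8]
 [276.4  61.5]
 [275.9  50.5]]
t 11.4 tcp [ 0.5339 -0.0852  0.0274] yaw 1.567 shift mm [ 1.2 -0.9  0.4] turn -0.006 F [ 1.5 -4.3 -0.9] tilt [ 0.001 -0.001 -1.   ] g -0.0004434111925280171
```

View pics/w9c.png

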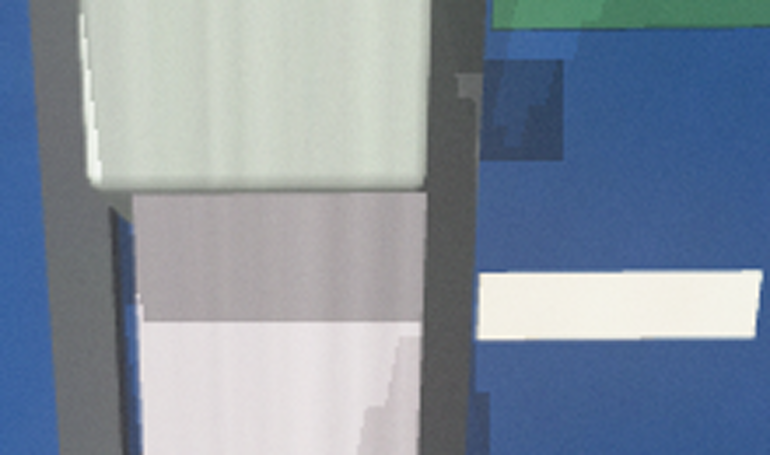

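The tube end is flush with the block, with no gap at crop row 190. Force has risen to about 4 N and the fingers have stopped advancing, so it's in contact. I'll back straight off, then go up.

Request:
drive_tool(
  commands=[
    [[-3,0,0,0,255],[-10,0,0,0,255],[-25,0,0,0,255],[-45,0,0,0,255],[-60,0,0,0,255]],
  ],
)

```text
time: 11.9
tcp_pos: [0.5333, -0.1459, 0.0273]
tool_rot: [0.709, 0.706, -0.0, 0.0]
ft_force: [0.2, 0.4, -0.1]
grip_width: -0.0001
```

Request:
drive_tool(
  commands=[
    [[0,0,-30,0,255],[0,0,-70,0,255],[0,0,-110,0,255],[0,0,-130,0,255],[0,0,-130,0,255]],
  ],
)

```text
time: 12.4
tcp_pos: [0.5366, -0.1452, 0.1614]
tool_rot: [0.708, 0.706, 0.002, 0.004]
ft_force: [1.1, -0.1, 0.5]
grip_width: -0.0002
```

```bash
python3 - <<'E'
from p import *
ptr('w10')
b=cv2.imread('pics/w10.png')[0:300,150:450];cv2.imwrite('pics/w10c.png',cv2.resize(b,None,fx=2,fy=2,interpolation=cv2.INTER_CUBIC))
E
```

```text
t 12.45 tcp [ 0.5347 -0.1448  0.159 ] yaw 1.5669 shift mm [195.9  -3.9 103.8] turn -0.006 F [-0.1 -0.2 -0.8] tilt [ 0.004 -0.001 -1.   ] g -4.970037087138406e-05
```

View pics/w10c.png

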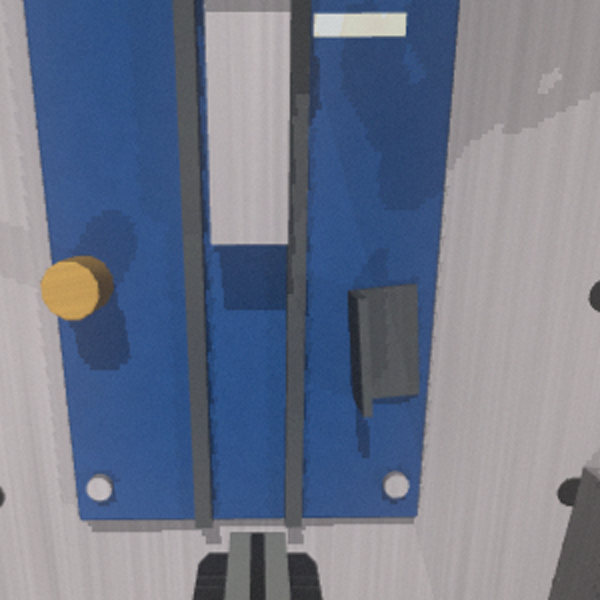

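The hand is clear, but the joint is out of view at the top edge. I'll shift over it for one last look.

Request:
drive_tool(
  commands=[
    [[20,0,-10,0,255],[50,0,-20,0,255],[70,0,-30,0,255],[80,0,-30,0,255],[80,0,-30,0,255]],
  ],
)

```text
time: 12.95
tcp_pos: [0.5328, -0.0622, 0.1858]
tool_rot: [0.707, 0.707, -0.0, -0.001]
ft_force: [-0.7, -0.1, -0.4]
grip_width: -0.0002
```

```bash
python3 - <<'E'
from p import *
ptr('w11')
b=cv2.imread('pics/w11.png')[60:310,180:400];cv2.imwrite('pics/w11c.png',cv2.resize(b,None,fx=2.4,fy=2.4,interpolation=cv2.INTER_CUBIC))
E
```

```text
yel 301 78 19 7 [[0.5607 0.0406 0.014 ]]
green 310 77 39 9 [[0.5778 0.0406 0.014 ]]
t 13.0 tcp [ 0.5326 -0.0641  0.1856] yaw 1.5688 shift mm [115.1  -0.5 130.6] turn -0.004 F [-0.3 -0.9 -0.1] tilt [-0.003  0.    -1.   ] g 0.00022681304934718915
```

View pics/w11c.png

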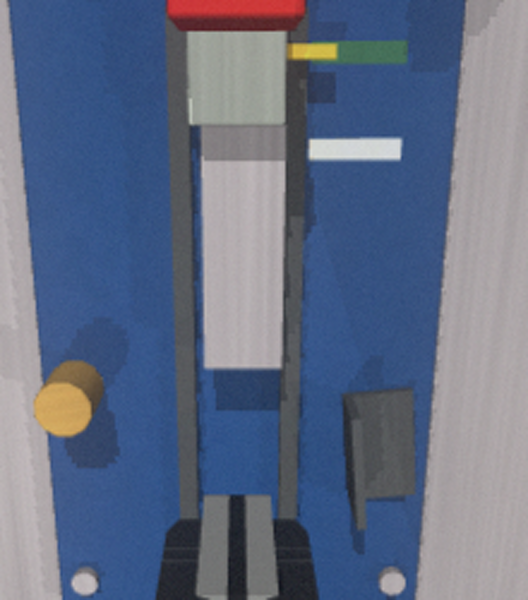

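The pointer at crop (312,51) is level with green. The tube butts the block at crop row 125 with no gap, the spacer and offcut haven't been disturbed, and the hand is clear.

```bash
python3 -c "
from rig import robot
print(robot.sign_off())"
```

```text
the job is handed in; nothing more can be done
None
```

The slide is latched at its middle (green) notch, the tube's end is against it, and the job is handed in at about 13 s of the 50 s allowed.

- **Slide:** I pushed it by its red plate to about 0.049 m of travel and let it go. In the last picture the pointer and the green stripe measured the same position along the fixture (y = 0.0406).
- **Tube:** I pushed it about 100 mm along the channel with the shut fingertips, until the force rose to about 4 N and the fingers stopped advancing. The last view shows no gap at the block.
- **Forces and surroundings:** Wrist force readings stayed at about 10 N or less. In the last view the hand was clear, and the spacer and angle offcut appeared unmoved. I did not re-check the other things on the bench, but the arm never went near them.

None of the checks failed. Two small disagreements came up:
- The plate met the fingers about 6 mm later than my first estimate, so I set the push depth by the pointer instead.
- One early reading put the pointer at 0.039, 1.6 mm from green, taken just after a fast move. The last reading agreed exactly.

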